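# Torque a battery cell plug with a click driver

## Robot

A 6-joint arm with a two-finger parallel gripper is mounted at the origin on the work surface. World frame = base frame: x ahead of the robot, y to its left, z up, the work surface at z = 0. Lengths are in m, angles in rad, forces in N, time in s.
With the tool pointing down it reaches from about 0.25 to 0.775 m from the base axis. Payload 8.9 kg.
Tool frame: the origin (TCP) lies midway between the tips of the shut fingers; the grasp point (between the pads) lies 19 mm behind it; z points along the fingers, y is the line along which they close (so a half turn about z gives the same grasp; the last joint's range is limited). The gripper opens to 85 mm and grips with 20 to 120 N. Pads are 22 mm wide; open, the fingers measure 114 mm over their backs; the gripper's body (76 mm by 85 mm) begins 54 mm behind the grasp point. The pads swing forward as they close: fully open they stand 13 mm farther back than shut.
Start: joints at [0.983, 0.291, -0.153, 1.127, 0, 1.431], TCP at [0.228, 0.473, 0.231] pointing down, gripper open.
Joint ranges: [-2.52, 2.52], [-0.91, 1.74], [-1.3, 1.37], [-1.96, 2.02], [-1.52, 1.47], [-3.14, 3.14]. Speed limits (rad/s): [2.22, 2.22, 2.79, 3.14, 3.14, 3.14].

## Interface

Orientations are given as a unit quaternion [w, x, y, z].
In Python, from bench import ctrl gives the robot as it stands. The module is installed in compiled form; this text tells all that it offers.
- The arm moves only by the tool apply_moves, never from a script. Its argument "steps" is a list of rows, each a list of 7 numbers: the turn, a rotation vector about the tool's x, y, z in units of 8 degrees (1.0 is 8 degrees), then the shift along the tool's x, y, z in units of 30 mm (1.0 is 30 mm), then the finger opening in mm, from 0 to 85.4. A call has 1 to 5 rows; each row shifts and turns the commanded pose from where the row before left it, along the tool's axes as they then stand; what a row does not reach is not made up. A row lasts 1/8 s, in which the tool goes at most 62.5 mm and 10.7 degrees, less where a joint would pass 70% of its speed; a pose out of reach is approached as far as the arm can. A call is refused whole if a number of a shift passes 1 or a number of a turn 1, either way. A call with a gripper value outside its range is refused whole. The fingers move at their own pace and stop on an object; the grip force is fixed at half the most. Time passes only in rows, so rows that do not move let the fingers close. It gives the time, the measured TCP pose, the force, the opening and the grip force at its end, in the units of the state.
- ctrl.get_obs(): the state, without advancing time (a new reading comes with each control period).
- ctrl.capture(name): name is "side" or "top"; returns a dict with "img" (384x512x3 uint8, red, green, blue), "fx", "fy", "cx", "cy" (pixels), "dist" ([k1, k2, p1, p2, k3] as OpenCV has them; the pictures are not rectified), "origin" and "rotation" of the camera in the world. Camera axes: x right, y down, z forward; pixel columns grow to the right and rows downward; lengths in m; the calibration is good to about 2 mm. A picture is of the moment at which its call begins. There is no depth.
- ctrl.finish_job(): hands the job in; it is judged then, once.
The state is a dict: "clock": time; "joint_positions": joint angles; "dq": joint speeds; "joint_torque": joint torques, N m; "tool_pos": TCP position; "tool_rot": TCP orientation; "ft_force": force on the tool from outside, world axes, zero at the start; "ft_torque": the same for the moment, N m; "gripper_width": finger opening in m; "gripper_force": force on a finger pad.
Only numpy, scipy, OpenCV 4.12 (cv2) and the standard library are available. Lean on these libraries where they do the work, as an engineer would, in place of code of your own. Each camera call takes 0.05 s, during which the arm holds its last target. There are 200 camera calls.

## Task

Take the blue-handled preset torque driver out of the wooden block, seat its socket fully over the cross of the red cell plug on the battery and turn it slowly clockwise until the driver clicks. Stop at the click without forcing the handle on past it, then put the driver back upright, all the way down in its well in the block, and let go; leave the other things on the table alone.

Things in the scene. Friction and masses are not known exactly. Their poses are not given: they have to be found in the camera images.
- battery: Motorcycle battery, white case, black lid, heavy, fixed. 91 (x) by 206 (y) mm, top (plug gallery) 150 mm high. Origin: centre of its underside, y along the row of six cell plugs: five yellow, tight, and one red, loose, at any place in the row. The row is at x = -18 mm, pitch 29 mm, yellow plugs like the red one. Two steel terminals, 160 mm high, at x = +30 mm.
- plug_red_top (a point): Centre of the top of the red plug, turning with it. Round head 25 mm wide, 5 mm high, on the gallery; on it an upright cross of two ribs along this frame's x and y, each 24 mm long, 5 mm thick and 8 mm high (the upper 2 mm narrowed to 2.6 mm thick, 22 mm long). This point is 13 mm above the gallery, 163 mm above the table. z up.
- plug_red (a joint): Turn of the red plug in its thread, rad, growing clockwise seen from above (tightening). It starts between 0.1 and 0.95, run in by hand. It drags about 0.35 N m at first and the torque climbs smoothly as the seal is squeezed; the driver clicks somewhere from 0.2 to 1.3 rad after the start. Turn slowly, under 0.3 rad/s: fast turning clicks too early. It stays where it is left.
- driver: Preset click torque driver, 132 mm long, about 0.26 kg, loose, upright in the block, socket down. Origin: centre of the socket's lower face; z up the shaft. Steel socket 33 mm across, 15 mm high, its recess 10 mm deep: a cross of slots 8 mm wide along x and y (1.5 mm play each side on the ribs, 0.13 rad either way). Shaft 12 mm, collar 31 mm, handle from 52 to 132 mm.
- driver_socket (a point): Centre of the socket's lower face (the driver's origin). Fully seated on the plug, this face rests on the plug's round head, 8 mm below the top of the ribs (point plug_red_top); with the slots not in line with the ribs it stands on top of them. Frame as the driver's.
- handle_grip (a point): Point on the axis of the driver's handle to grip: 107 mm above the socket's lower face, 25 mm below the handle's top. The handle is round, 34 mm across, 80 mm long, blue with black flutes; grip it firmly (60 N or more) across the diameter, from above, at any yaw. This frame turns with the handle.
- handle (a joint): Turn of the handle relative to the socket, rad, clockwise positive. The preset clutch holds it near 0 up to about 0.5 N m; there it clicks: the handle breaks over and the torque falls steadily to 0.2 N m as it turns on, until a hard stop at 0.35, past which all torque goes to the plug. Let go, it springs back to 0. Beyond 0.06 it has clicked; beyond 0.25 it is forced.
- block: Wooden tool block, 95 (x) by 75 (y) by 45 mm high, fixed to the table. Origin: centre of its underside. One wide well for the driver; its two 8 mm holes are empty and not used.
- block_well (a point): Centre of the floor of the driver's well, 7 mm above the table. The well is a round upright hole, 37 mm wide with a 3 mm chamfer at its mouth and 38 mm deep; the block's top is 45 mm above the table. The driver stands with its origin at this point.
- screwdriver: Bystander: screwdriver with red handle lying on the table, about 200 mm long, along its own x.
- dropper: Bystander: small clear bottle with white cap, 38 mm wide, 85 mm high, standing; origin under its centre.
- capstrip: Bystander: black strip of six press-in caps, 22 by 150 by 16 mm, lying on the table, long along its y.
Not all that is in view belongs to the job. What is shaped like the driver but green or turquoise is not meant.

How it is judged:
By the outcome, as a careful person would: the job done as asked, in the order asked, and still so for the second after the job is handed in, with the robot touching nothing.
It also fails if it takes over 72 s, if anything falls off the work surface, if the arm or the gripper's body presses on something with over 40 N, if the wrist force passes 120 N, or if a joint passes its speed limit or range.

## Working session

There is one attempt and no reset: what is moved stays moved. The work goes in short steps, Python scripts to look and compute and a tool call to move; the robot and the scene stay as the last step left them, time stands still between calls to the robot, and variables do not carry over. Pictures are saved under pics/ and viewed, at most 10 in all, crops included, and the job is handed in when it is done.

Besides the shell and the picture viewer there is one more tool, called after ">>>" as a command line: name --pt "numbers of a row" for each row, then --argument value for the rest. apply_moves: Moves the arm, as the interface text tells. Its arguments: {"type":"object","properties":{"steps":{"type":"array","items":{"type":"array","items":{"type":"number"}}}},"required":["steps"]}

```bash
mkdir -p pics; python3 - <<'E'
from bench import ctrl
import cv2,numpy as np
for n in("side","top"):
    c=ctrl.capture(n); cv2.imwrite(f"pics/{n}0.png",c["img"][:,:,::-1])
    print(n,c["fx"],c["fy"],c["cx"],c["cy"],c["dist"],c["origin"],np.round(c["rotation"],4).tolist())
o=ctrl.get_obs();print(o)
E
```

```text
side 380.20649970069223 380.20649970069223 257.8467200386812 185.25094200202028 [-0.0744303  0.         0.         0.         0.       ] [ 0.14124605 -0.42016638  0.84462637] [-0.3101, 0.883, -0.3304, 0.1228]
top 372.0172161338398 372.0172161338398 262.3714488767181 190.71778270905975 [-0.00223992  0.          0.          0.          0.        ] [ 0.46641542 -0.00554063  1.12929097] [0.0283, -0.6962, 0.7166, -0.0317]
{'clock': 0.1, 'joint_positions': array([ 9.82724711e-01,  2.91206944e-01, -1.54051822e-01,  1.12670112e+00,
        1.45456101e-05,  1.43152303e+00]), 'dq': array([-5.22811361e-05, -1.49159992e-03,  2.14144534e-03, -1.27303960e-03,
       -1.66824770e-03, -1.85008758e-04]), 'joint_torque': array([ 1.23897724e-03, -5.37975955e+01,  3.31919575e+01,  9.31744318e-03,
       -2.41936405e-04,  1.84802752e-05]), 'tool_pos': array([0.22754813, 0.4726884 , 0.2307982 ]), 'tool_rot': array([-2.13740399e-04,  2.22520591e-01,  9.74927817e-01, -5.41139943e-04]), 'ft_force': array([-0.90131574, -0.82822587, -0.49375199]), 'ft_torque': array([-0.00595422, -0.0230031 , -0.01653899]), 'gripper_force': 0.0, 'gripper_width': 0.08530864325951032}
```

View pics/side0.png

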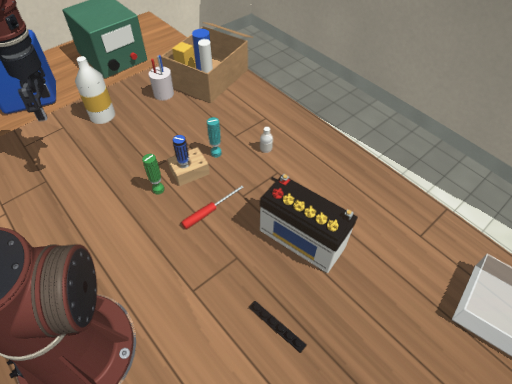

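View pics/top0.png

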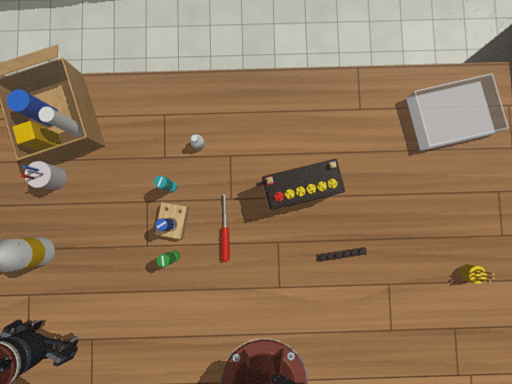

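```bash
cat > h.py <<'E'
import cv2,numpy as np
from bench import ctrl
from scipy.spatial.transform import Rotation as R
def rot(c):
    q=np.array(c["rotation"]).ravel()
    return R.from_quat(np.r_[q[1:],q[0]]).as_matrix() if q.size==4 else q.reshape(3,3)
def ray(c,p):
    K=np.array([[c["fx"],0,c["cx"]],[0,c["fy"],c["cy"]],[0,0,1]])
    u=cv2.undistortPoints(np.array([[p]],float),K,np.array(c["dist"]))[0,0]
    d=rot(c)@np.r_[u,1]; return np.array(c["origin"]),d/np.linalg.norm(d)
def plane(c,p,z):
    o,d=ray(c,p); return o+d*(z-o[2])/d[2]
def tri(c1,p1,c2,p2):
    o1,d1=ray(c1,p1);o2,d2=ray(c2,p2)
    t=np.linalg.lstsq(np.c_[d1,-d2],o2-o1,rcond=None)[0]
    a,b=o1+d1*t[0],o2+d2*t[1]; return (a+b)/2,np.linalg.norm(a-b)
def blobs(c,lo,hi,roi,amin=6):
    x0,y0,x1,y1=roi
    m=cv2.inRange(cv2.cvtColor(c["img"],cv2.COLOR_RGB2HSV),lo,hi)
    k=np.zeros_like(m);k[y0:y1,x0:x1]=m[y0:y1,x0:x1]
    n,l,s,ce=cv2.connectedComponentsWithStats(k)
    return [(ce[i].round(2),s[i].tolist()) for i in range(1,n) if s[i][4]>=amin]
def world2px(c,X):
    K=np.array([[c["fx"],0,c["cx"]],[0,c["fy"],c["cy"]],[0,0,1]]);Rm=rot(c).T
    return cv2.projectPoints(np.array([X],float),cv2.Rodrigues(Rm)[0],-Rm@np.array(c["origin"]),K,np.array(c["dist"]))[0][0,0]
E
python3 - <<'E'
from h import *
s=ctrl.capture("side");t=ctrl.capture("top")
R_=((0,140,60),(6,255,255));B_=((108,120,40),(130,255,255));Y_=((20,140,90),(34,255,255))
for n,c,rb,rr in(("side",s,(160,120,205,180),(260,175,345,235)),("top",t,(150,205,195,245),(255,160,345,212))):
    for nm,k,r in(("blue",B_,rb),("red",R_,rr),("yel",Y_,rr)):
        for ce,st in blobs(c,*k,r):
            print(n,nm,ce,st,plane(c,ce,.158 if nm!="blue" else .139).round(4))
def crop(c,x,y,w,h,f): return cv2.resize(c["img"][y:y+h,x:x+w],(w*f,h*f),interpolation=cv2.INTER_CUBIC)
a=np.vstack([np.hstack([crop(s,260,170,50,37,8),crop(s,160,125,50,37,8)]),np.hstack([crop(t,260,178,50,37,8),crop(t,150,203,50,37,8)])])
cv2.imwrite("pics/crop1.png",a[:,:,::-1])
E
```

```text
side blue [178.54 139.07] [173, 135, 12, 9, 69] [0.4685 0.2586 0.139 ]
side blue [182.25 153.46] [176, 143, 12, 20, 103] [0.4463 0.2082 0.139 ]
side red [284.32 181.85] [279, 179, 11, 7, 41] [ 0.5675 -0.041   0.158 ]
side red [277.51 193.09] [272, 188, 12, 11, 100] [ 0.5326 -0.0549  0.158 ]
side yel [310.44 212.12] [283, 193, 56, 39, 536] [ 0.5513 -0.1411  0.158 ]
top blue [161.41 224.55] [155, 219, 13, 12, 96] [0.4684 0.2584 0.139 ]
top blue [170.17 222.33] [169, 222, 4, 2, 6] [0.4736 0.2351 0.139 ]
top blue [170.5 225.5] [169, 225, 4, 2, 8] [0.4652 0.2343 0.139 ]
top red [269.83 183.58] [266, 182, 8, 4, 12] [ 0.5673 -0.0316  0.158 ]
top red [278.54 196.3 ] [274, 192, 10, 10, 81] [ 0.5331 -0.0533  0.158 ]
top yel [332.08 183.13] [327, 179, 11, 9, 78] [ 0.5638 -0.1951  0.158 ]
top yel [321.49 185.71] [317, 181, 10, 10, 79] [ 0.5578 -0.167   0.158 ]
top yel [305.45 189.69] [296, 184, 20, 13, 164] [ 0.5485 -0.1245  0.158 ]
top yel [289.44 193.45] [285, 189, 10, 10, 82] [ 0.5398 -0.0821  0.158 ]
```

View pics/crop1.png

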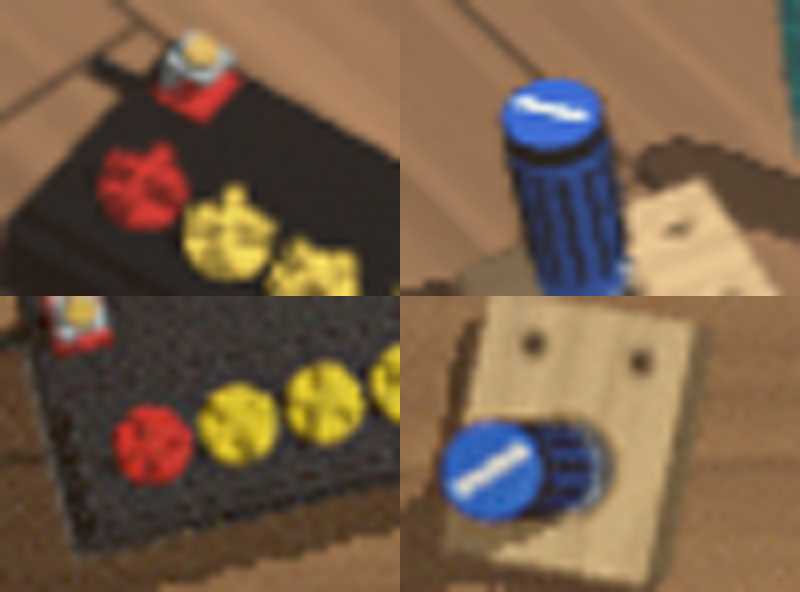

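```bash
python3 - <<'E'
from h import *
N=6
t=[ctrl.capture("top") for _ in range(N)];c=t[0]
im=np.mean([x["img"].astype(np.float32) for x in t],0)
f=20
def crop(x,y,w,h): return cv2.resize(im[y:y+h,x:x+w],(w*f,h*f),interpolation=cv2.INTER_CUBIC)
a=crop(270,184,40,20);a=np.clip(a*1.2,0,255).astype(np.uint8)
cv2.imwrite("pics/crop2.png",a[:,:,::-1])
def harm(ctr,ch):
    x0=world2px(c,ctr);v=[]
    th=np.arange(0,360,3)*np.pi/180
    s=np.zeros_like(th)
    for r in(.007,.008,.009,.010):
        P=np.array([world2px(c,[ctr[0]+r*np.cos(q),ctr[1]+r*np.sin(q),.161]) for q in th],np.float32)
        s+=cv2.remap(im[:,:,ch].copy(),P[:,:1],P[:,1:],cv2.INTER_CUBIC).ravel()
    F=np.sum(s*np.exp(-4j*th));return np.degrees(-np.angle(F))/-4*-1,abs(F)/len(th)/4,abs(np.sum(s*np.exp(-3j*th)))/len(th)/4
d=np.array([.0307,-.1418]);d/=np.linalg.norm(d)
for i in range(6):
    p=np.array([.5333,-.0535])+i*.029*d
    print(i,harm([*p,.161],0),harm([*p,.161],1))
m=cv2.inRange(im[218:232,154:170].astype(np.uint8),(170,170,170),(255,255,255))
print(m.sum()/255)
pts=np.array([plane(c,(x+154,y+218),.139)[:2] for y,x in np.argwhere(m)],np.float32)
vx,vy,x,y=cv2.fitLine(pts,cv2.DIST_L2,0,.01,.01).ravel();print("mark",np.degrees(np.arctan2(vy,vx)),x,y,np.ptp(pts,0))
E
```

```text
0 (np.float64(-32.289832559404495), np.float64(4.112531487996831), np.float64(8.4524778929719)) (np.float64(-31.868910108536962), np.float64(1.3854510724215772), np.float64(2.1730919176279415))
1 (np.float64(-35.94190851922882), np.float64(1.7773431077192448), np.float64(12.129188396430965)) (np.float64(-33.93759130307083), np.float64(1.6031638170385516), np.float64(11.912206630181077))
2 (np.float64(2.0778252289109176), np.float64(2.733769867292836), np.float64(12.55064289360741)) (np.float64(2.813263262877777), np.float64(2.5954396734506204), np.float64(12.601264182832178))
3 (np.float64(39.32479754941597), np.float64(0.9135710882213022), np.float64(12.585681940313489)) (np.float64(41.639346415526205), np.float64(0.7078995972459803), np.float64(12.638674579900385))
4 (np.float64(32.38723514916035), np.float64(2.452521131082235), np.float64(13.208932932496136)) (np.float64(31.734062160289625), np.float64(2.355068184099243), np.float64(13.456691784431463))
5 (np.float64(7.609004071463431), np.float64(1.5970210012123165), np.float64(12.73031710579898)) (np.float64(7.4823346309842185), np.float64(1.73510834674008), np.float64(13.076542279581128))
13.0
mark -57.786163 0.46925077 0.25883156 [0.01273584 0.01860361]
```

View pics/crop2.png

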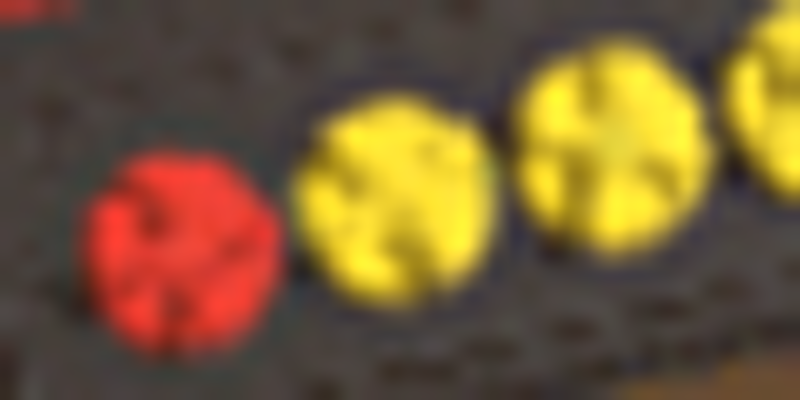

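>>> apply_moves --pt "0 0 0 -0.94 -0.267 0 85" --pt "0 0 0 -0.94 -0.267 0 85" --pt "0 0 0 -0.94 -0.267 0 85" --pt "0 0 0 -0.94 -0.267 0 85" --pt "0 0 0 -0.94 -0.267 0 85"

```text
clock: 1.12
tool_pos: [0.3381, 0.3751, 0.2314]
tool_rot: [0.0, 0.223, 0.975, 0.0]
ft_force: [-0.2, 0.5, -0.4]
gripper_width: 0.0849
gripper_force: 0.0
```

>>> apply_moves --pt "0 0 0 -0.94 -0.267 0 85" --pt "0 0 0 -0.94 -0.267 0 85" --pt "0 0 0 -0.94 -0.267 0 85" --pt "0 0 0 -0.94 -0.267 0 85" --pt "0 0 0 -0.94 -0.267 0 85"

```text
clock: 1.75
tool_pos: [0.4478, 0.2778, 0.2314]
tool_rot: [0.0, 0.223, 0.975, 0.0]
ft_force: [0.3, -0.6, 0.1]
gripper_width: 0.085
gripper_force: 0.0
```

>>> apply_moves --pt "0 0 0 -0.94 -0.267 0 85" --pt "0 0 0 0 0 0 85" --pt "0 0 0 0 0 0 85"

```text
clock: 2.12
tool_pos: [0.4686, 0.2592, 0.2313]
tool_rot: [-0.0, 0.223, 0.975, 0.0]
ft_force: [-0.2, 0.1, 1.2]
gripper_width: 0.0849
gripper_force: 0.0
```

```bash
cat > st.py <<'E'
from h import *
o=ctrl.get_obs();q=o["tool_rot"];M=R.from_quat(np.r_[q[1:],q[0]]).as_matrix()
print("t",o["clock"],"pos",o["tool_pos"].round(4),"yaw_x",np.degrees(np.arctan2(M[1,0],M[0,0])).round(2),"z",M[:,2].round(4),"q",o["joint_positions"].round(3))
print("F",o["ft_force"].round(2),"T",o["ft_torque"].round(3),"w",o["gripper_width"].round(4),"gf",round(float(o["gripper_force"]),1),"jt6",o["joint_torque"][5].round(3))
E
python3 st.py
```

```text
t 2.125 pos [0.4686 0.2592 0.2313] yaw_x 154.27 z [-4.e-04  1.e-04 -1.e+00] q [ 0.368  0.311 -0.125  1.135  0.     0.817]Traceback (most recent call last):
  File "st.py", line 4, in <module>
    print("F",o["ft_force"].round(2),"T",o["ft_torque"].round(3),"w",o["gripper_width"].round(4),"gf",round(float(o["gripper_force"]),1),"jt6",o["joint_torque"][5].round(3))
                                                                     ^^^^^^^^^^^^^^^^^^^^^^^^
AttributeError: 'float' object has no attribute 'round'
```

>>> apply_moves --pt "0 0 0 0 0 0.92 85" --pt "0 0 0 0 0 0.92 85" --pt "0 0 0 0 0 0.92 85" --pt "0 0 0 0 0 0.92 85" --pt "0 0 0 0 0 0.92 85"

```text
clock: 2.75
tool_pos: [0.4683, 0.2599, 0.0927]
tool_rot: [0.0, 0.222, 0.975, 0.0]
ft_force: [-0.0, -0.1, -2.2]
gripper_width: 0.0848
gripper_force: 0.0
```

>>> apply_moves --pt "0 0 0 0 0 0 60" --pt "0 0 0 0 0 0 45" --pt "0 0 0 0 0 0 20" --pt "0 0 0 0 0 0 20" --pt "0 0 0 0 0 0 20"

```text
clock: 3.38
tool_pos: [0.4699, 0.2595, 0.0948]
tool_rot: [0.001, 0.223, 0.975, 0.001]
ft_force: [-0.6, 0.7, 6.2]
gripper_width: 0.0326
gripper_force: 58.9
```

```bash
sed -i 's/o\["gripper_width"\].round(4)/round(o["gripper_width"],4)/' st.py; python3 st.py
```

```text
t 3.375 pos [0.4699 0.2595 0.0948] yaw_x 154.29 z [ 0.0022  0.0011 -1.    ] q [ 0.368  0.427 -0.338  0.803  0.     0.817]
F [-0.58  0.7   6.21] T [0.015 0.249 0.009] w 0.0326 gf 58.9 jt6 0.004
```

>>> apply_moves --pt "0 0 0 0 0 -0.3 20" --pt "0 0 0 0 0 -0.9 20" --pt "0 0 0 0 0 -1 20" --pt "0 0 0 0 0 -1 20" --pt "0 0 0 0 0 -1 20"

```text
clock: 4.0
tool_pos: [0.4688, 0.2589, 0.2209]
tool_rot: [0.0, 0.223, 0.975, 0.0]
ft_force: [0.9, -0.8, -2.7]
gripper_width: 0.0326
gripper_force: 59.9
```

>>> apply_moves --pt "0 0 0 0 0 -1 20" --pt "0 0 0 0 0 -1 20" --pt "0 0 0 0 0 0 20" --pt "0 0 0 0 0 0 20"

```text
clock: 4.5
tool_pos: [0.4686, 0.2589, 0.2786]
tool_rot: [-0.0, 0.223, 0.975, -0.0]
ft_force: [0.1, 0.2, -2.4]
gripper_width: 0.0328
gripper_force: 60.2
```

```bash
python3 st.py; python3 - <<'E'
from h import *
c=ctrl.capture("side");t=ctrl.capture("top")
o=ctrl.get_obs();p=world2px(c,o["tool_pos"]).astype(int)
x,y=p[0]-40,p[1]-30
a=cv2.resize(c["img"][y:y+80,x:x+80],(560,560),interpolation=cv2.INTER_CUBIC);print(x,y,o["tool_pos"])
cv2.imwrite("pics/held.png",a[:,:,::-1])
E
```

```text
t 4.5 pos [0.4686 0.2589 0.2786] yaw_x 154.29 z [-9.e-04 -4.e-04 -1.e+00] q [ 0.368  0.291 -0.029  1.252 -0.     0.817]
F [ 0.13  0.22 -2.44] T [-0.051  0.009  0.028] w 0.0328 gf 60.2 jt6 0.0
129 66 [0.46834208 0.25876764 0.27811214]
```

View pics/held.png

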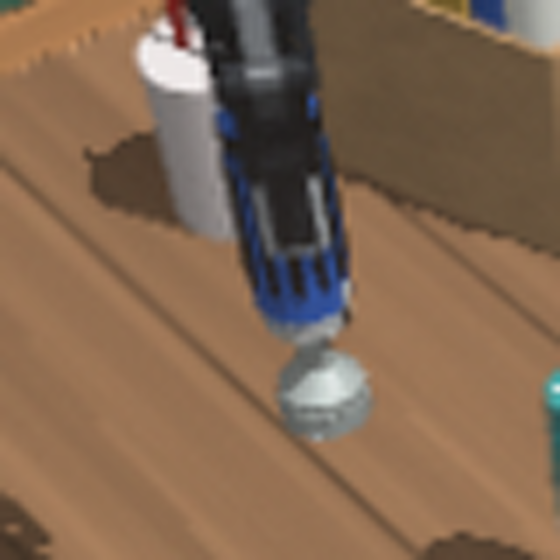

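>>> apply_moves --pt "0 0 0 -0.72 -0.94 0 20" --pt "0 0 0 -0.72 -0.94 0 20" --pt "0 0 0 -0.72 -0.94 0 20" --pt "0 0 0 -0.72 -0.94 0 20" --pt "0 0 0 -0.72 -0.94 0 20"

```text
clock: 5.22
tool_pos: [0.5047, 0.084, 0.2783]
tool_rot: [-0.001, 0.223, 0.975, -0.0]
ft_force: [0.0, 0.1, -3.3]
gripper_width: 0.0327
gripper_force: 60.3
```

>>> apply_moves --pt "0 0 0 -0.72 -0.94 0 20" --pt "0 0 0 -0.72 -0.94 0 20" --pt "0 0 0 -0.72 -0.94 0 20" --pt "0 0 0 -0.7 -0.94 0 20" --pt "0 0 -0.85 0 0 0 20"

```text
clock: 5.85
tool_pos: [0.5334, -0.0559, 0.278]
tool_rot: [-0.001, 0.165, 0.986, -0.0]
ft_force: [-1.0, 0.2, -2.4]
gripper_width: 0.0328
gripper_force: 60.5
```

>>> apply_moves --pt "0 0 -0.85 0 0 0 20" --pt "0 0 -0.85 0 0 0 20" --pt "0 0 -0.85 0 0 0 20" --pt "0 0 -0.85 0 0 0 20" --pt "0 0 -0.85 0 0 0 20"

```text
clock: 6.48
tool_pos: [0.5329, -0.0536, 0.2782]
tool_rot: [-0.001, -0.133, 0.991, 0.0]
ft_force: [0.7, 0.6, -1.8]
gripper_width: 0.0331
gripper_force: 60.5
```

>>> apply_moves --pt "0 0 0 0 0 0 20" --pt "0 0 0 0 0 0 20"

```text
clock: 6.72
tool_pos: [0.5333, -0.0537, 0.2788]
tool_rot: [-0.0, -0.13, 0.992, 0.0]
ft_force: [0.8, 0.1, -3.0]
gripper_width: 0.0325
gripper_force: 60.5
```

```bash
python3 st.py; python3 - <<'E'
from h import *
c=ctrl.capture("side");t=ctrl.capture("top")
x,y=235,120
a=cv2.resize(c["img"][y:y+100,x:x+100],(600,600),interpolation=cv2.INTER_CUBIC)
cv2.imwrite("pics/above.png",a[:,:,::-1])
for X in([.533,-.054,.191],[.533,-.054,.206]): print(world2px(c,X))
E
```

```text
t 6.725 pos [ 0.5333 -0.0537  0.2788] yaw_x -165.06 z [-9.e-04  2.e-04 -1.e+00] q [-0.237  0.292 -0.027  1.253 -0.    -0.497]
F [ 0.78  0.12 -2.98] T [-0.004 -0.038  0.033] w 0.0325 gf 60.5 jt6 -0.043
[278.16441707 183.65119695]
[278.53025249 179.32286896]
```

View pics/above.png

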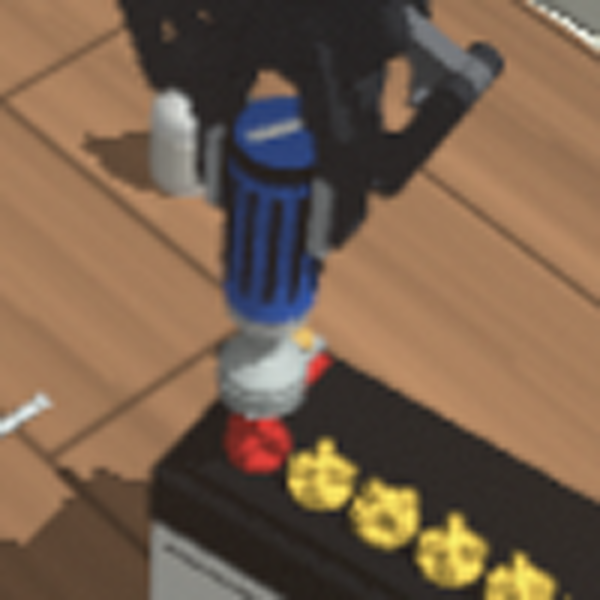

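```bash
python3 - <<'E'
from h import *
c=ctrl.capture("side")
im=c["img"].astype(int);sub=im[133:150,270:292]
m=(sub.min(2)>105)
z=.323
px=[(x+270,y+133) for y,x in np.argwhere(m)];print(len(px),px)
pts=np.array([plane(c,p,z)[:2] for p in px],np.float32)
vx,vy,x,y=cv2.fitLine(pts,cv2.DIST_L2,0,.01,.01).ravel();print("mark",np.degrees(np.arctan2(vy,vx)),x,y)
b=blobs(c,(108,120,60),(130,255,255),(270,133,292,150));print(b)
E
```

```text
14 [(np.int64(282), np.int64(140)), (np.int64(283), np.int64(140)), (np.int64(284), np.int64(140)), (np.int64(279), np.int64(141)), (np.int64(280), np.int64(141)), (np.int64(281), np.int64(141)), (np.int64(282), np.int64(141)), (np.int64(283), np.int64(141)), (np.int64(284), np.int64(141)), (np.int64(276), np.int64(142)), (np.int64(277), np.int64(142)), (np.int64(278), np.int64(142)), (np.int64(279), np.int64(142)), (np.int64(280), np.int64(142))]
mark -21.029589 0.53084975 -0.052911106
[(array([280.37, 142.03]), [274, 136, 13, 12, 92])]
```

>>> apply_moves --pt "0 0 0 0 0 0.3 20" --pt "0 0 0 0 0 0.3 20" --pt "0 0 0 0 0 0.15 20" --pt "0 0 0 0 0 0 20"

```text
clock: 7.38
tool_pos: [0.5332, -0.0537, 0.2563]
tool_rot: [-0.0, -0.131, 0.991, 0.0]
ft_force: [0.6, -0.6, -3.3]
gripper_width: 0.0331
gripper_force: 60.5
```

>>> apply_moves --pt "0 0 0 0 0 0.1 20" --pt "0 0 0 0 0 0.07 20" --pt "0 0 0 0 0 0 20"

```text
clock: 7.75
tool_pos: [0.5335, -0.0537, 0.2516]
tool_rot: [-0.0, -0.131, 0.991, 0.0]
ft_force: [-0.7, 0.2, -2.4]
gripper_width: 0.0325
gripper_force: 60.5
```

>>> apply_moves --pt "0 0 0 0 0 0.05 20" --pt "0 0 0 0 0 0 20"

```text
clock: 8.0
tool_pos: [0.5337, -0.0537, 0.2507]
tool_rot: [0.0, -0.131, 0.991, -0.0]
ft_force: [-0.1, -0.1, 2.1]
gripper_width: 0.0329
gripper_force: 61.3
```

>>> apply_moves --pt "0 0 0 0 0 0.05 20" --pt "0 0 0 0 0 0 20"

```text
clock: 8.25
tool_pos: [0.5341, -0.0538, 0.2503]
tool_rot: [0.001, -0.131, 0.991, -0.0]
ft_force: [-3.5, 0.9, 13.6]
gripper_width: 0.0327
gripper_force: 62.4
```

>>> apply_moves --pt "0 0 0.2 0 0 -0.015 20" --pt "0 0 0.25 0 0 0 20" --pt "0 0 0.25 0 0 0 20"

```text
clock: 8.62
tool_pos: [0.5342, -0.0539, 0.2505]
tool_rot: [0.001, -0.082, 0.997, -0.0]
ft_force: [-0.5, 0.3, 9.7]
gripper_width: 0.0324
gripper_force: 61.9
```

>>> apply_moves --pt "0 0 0.25 0 0 0 20" --pt "0 0 0.25 0 0 0 20"

```text
clock: 8.88
tool_pos: [0.5343, -0.054, 0.2505]
tool_rot: [0.001, -0.047, 0.999, -0.0]
ft_force: [-1.8, 0.4, 8.2]
gripper_width: 0.0331
gripper_force: 61.8
```

```bash
python3 st.py
```

```text
t 8.875 pos [ 0.5343 -0.054   0.2505] yaw_x -174.58 z [ 2.5e-03 -8.0e-04 -1.0e+00] q [-0.237  0.302 -0.087  1.179 -0.    -0.331]
F [-1.77  0.37  8.19] T [0.019 0.372 0.011] w 0.0331 gf 61.8 jt6 -0.413
```

>>> apply_moves --pt "0 0 0.25 0 0 0 20" --pt "0 0 0.25 0 0 0 20" --pt "0 0 0.25 0 0 0 20"

```text
clock: 9.25
tool_pos: [0.5344, -0.054, 0.2505]
tool_rot: [0.001, 0.005, 1.0, -0.0]
ft_force: [-0.7, -0.2, 9.1]
gripper_width: 0.033
gripper_force: 61.7
```

>>> apply_moves --pt "0 0 0.25 0 0 0 20" --pt "0 0 0.25 0 0 0 20"

```text
clock: 9.5
tool_pos: [0.5344, -0.0541, 0.2505]
tool_rot: [0.001, 0.04, 0.999, -0.0]
ft_force: [-1.7, -0.4, 8.2]
gripper_width: 0.033
gripper_force: 61.7
```

```bash
python3 st.py
```

```text
t 9.5 pos [ 0.5344 -0.0541  0.2505] yaw_x 175.42 z [ 0.0028 -0.001  -1.    ] q [-0.237  0.302 -0.087  1.179 -0.    -0.157]
F [-1.69 -0.35  8.2 ] T [-0.125  0.23   0.047] w 0.033 gf 61.7 jt6 -0.429
```

>>> apply_moves --pt "0 0 0.25 0.035 0 0 20" --pt "0 0 0.25 0 0 0 20" --pt "0 0 0.25 0 0 0 20" --pt "0 0 0.25 0 0 0 20"

```text
clock: 10.0
tool_pos: [0.5336, -0.054, 0.2505]
tool_rot: [0.002, 0.11, 0.994, -0.0]
ft_force: [1.2, -0.6, 7.7]
gripper_width: 0.0327
gripper_force: 61.5
```

>>> apply_moves --pt "0 0 0.25 0 0 0 20" --pt "0 0 0.25 0 0 0 20" --pt "0 0 0.25 0 0 0 20" --pt "0 0 0.25 0 0 0 20"

```text
clock: 10.5
tool_pos: [0.5333, -0.0539, 0.2502]
tool_rot: [0.001, 0.179, 0.984, -0.0]
ft_force: [-0.3, -0.1, 6.7]
gripper_width: 0.0327
gripper_force: 61.5
```

```bash
python3 st.py
```

```text
t 10.5 pos [ 0.5333 -0.0539  0.2502] yaw_x 159.42 z [ 2.5e-03 -8.0e-04 -1.0e+00] q [-0.237  0.3   -0.09   1.178 -0.     0.122]
F [-0.34 -0.13  6.74] T [-0.066 -0.02   0.045] w 0.0327 gf 61.5 jt6 -0.437
```

>>> apply_moves --pt "0 0 0.25 0 0 0 20" --pt "0 0 0.25 0 0 0 20" --pt "0 0 0.25 0 0 0 20" --pt "0 0 0.25 0 0 0 20"

```text
clock: 11.0
tool_pos: [0.5327, -0.054, 0.2496]
tool_rot: [0.0, 0.247, 0.969, -0.0]
ft_force: [-1.5, -1.8, 7.0]
gripper_width: 0.0329
gripper_force: 61.3
```

>>> apply_moves --pt "0 0 0.25 0 0 0 20" --pt "0 0 0.25 0 0 0 20" --pt "0 0 0.25 0 0 0 20" --pt "0 0 0.25 0 0 0 20"

```text
clock: 11.5
tool_pos: [0.5323, -0.0535, 0.2487]
tool_rot: [-0.0, 0.314, 0.949, 0.0]
ft_force: [-0.6, 0.5, -1.9]
gripper_width: 0.0329
gripper_force: 60.6
```

```bash
python3 st.py
```

```text
t 11.5 pos [ 0.5323 -0.0535  0.2487] yaw_x 143.37 z [-8.e-04  3.e-04 -1.e+00] q [-0.237  0.301 -0.092  1.178  0.     0.402]
F [-0.57  0.52 -1.88] T [ 0.069  0.    -0.006] w 0.0329 gf 60.6 jt6 -0.465
```

>>> apply_moves --pt "0 0 0 0 0 0.05 20" --pt "0 0 0 0 0 0.05 20" --pt "0 0 0 0 0 0 20"

```text
clock: 11.88
tool_pos: [0.5329, -0.0535, 0.2461]
tool_rot: [0.0, 0.313, 0.95, 0.0]
ft_force: [2.1, -0.0, -2.2]
gripper_width: 0.0328
gripper_force: 60.6
```

```bash
python3 st.py
```

```text
t 11.875 pos [ 0.5329 -0.0535  0.2461] yaw_x 143.5 z [ 8.e-04  2.e-04 -1.e+00] q [-0.237  0.303 -0.098  1.17   0.     0.4  ]
F [ 2.1  -0.04 -2.15] T [ 0.209 -0.73  -0.064] w 0.0328 gf 60.6 jt6 -0.031
```

>>> apply_moves --pt "0 0 0 0 0 0.05 20" --pt "0 0 0 0 0 0.05 20" --pt "0 0 0 0 0 0 20"

```text
clock: 12.25
tool_pos: [0.5327, -0.0535, 0.243]
tool_rot: [0.0, 0.313, 0.95, 0.0]
ft_force: [4.0, 1.4, -3.2]
gripper_width: 0.0329
gripper_force: 60.6
```

>>> apply_moves --pt "0 0 0 0 0 0.04 20" --pt "0 0 0 0 0 0 20"

```text
clock: 12.5
tool_pos: [0.533, -0.0536, 0.2427]
tool_rot: [0.001, 0.313, 0.95, 0.0]
ft_force: [2.8, 2.8, 5.2]
gripper_width: 0.0327
gripper_force: 61.6
```

```bash
python3 st.py
```

```text
t 12.5 pos [ 0.533  -0.0536  0.2427] yaw_x 143.49 z [ 1.6e-03 -1.0e-04 -1.0e+00] q [-0.237  0.304 -0.105  1.161  0.     0.4  ]
F [2.77 2.85 5.19] T [ 0.529 -0.77  -0.023] w 0.0327 gf 61.6 jt6 -0.049
```

>>> apply_moves --pt "0 0 0.2 0 0 0 20" --pt "0 0 0.2 0 0 0 20" --pt "0 0 0.2 0 0 0 20" --pt "0 0 0.2 0 0 0 20" --pt "0 0 0.2 0 0 0 20"

```text
clock: 13.12
tool_pos: [0.5328, -0.0538, 0.2427]
tool_rot: [0.001, 0.379, 0.925, -0.0]
ft_force: [1.1, 1.7, 6.6]
gripper_width: 0.0331
gripper_force: 61.5
```

```bash
python3 st.py
```

```text
t 13.125 pos [ 0.5328 -0.0538  0.2427] yaw_x 135.4 z [ 1.1e-03 -5.0e-04 -1.0e+00] q [-0.237  0.304 -0.105  1.161 -0.     0.541]
F [1.11 1.66 6.6 ] T [ 0.407 -0.624  0.07 ] w 0.0331 gf 61.5 jt6 -0.288
```

>>> apply_moves --pt "0 0 0.2 0 0 0 20" --pt "0 0 0.2 0 0 0 20" --pt "0 0 0.2 0 0 0 20" --pt "0 0 0.2 0 0 0 20" --pt "0 0 0.2 0 0 0 20"

```text
clock: 13.75
tool_pos: [0.5332, -0.0539, 0.2427]
tool_rot: [0.001, 0.443, 0.897, 0.0]
ft_force: [3.7, 0.5, 6.2]
gripper_width: 0.0327
gripper_force: 61.5
```

```bash
python3 st.py
```

```text
t 13.75 pos [ 0.5332 -0.0539  0.2427] yaw_x 127.42 z [ 2.e-03 -8.e-04 -1.e+00] q [-0.237  0.304 -0.105  1.16  -0.     0.681]
F [3.72 0.51 6.16] T [ 0.11  -1.077  0.45 ] w 0.0327 gf 61.5 jt6 0.089
```

>>> apply_moves --pt "0 0 0.2 0 0 0 20" --pt "0 0 0.2 0 0 0 20" --pt "0 0 0.2 0 0 0 20"

```text
clock: 14.12
tool_pos: [0.5332, -0.054, 0.2427]
tool_rot: [0.001, 0.48, 0.877, 0.0]
ft_force: [4.3, 0.3, 6.6]
gripper_width: 0.0328
gripper_force: 61.4
```

```bash
python3 st.py
```

```text
t 14.125 pos [ 0.5332 -0.054   0.2427] yaw_x 122.62 z [ 0.0018 -0.001  -1.    ] q [-0.237  0.304 -0.105  1.16  -0.     0.764]
F [4.27 0.33 6.63] T [ 0.03  -1.14   0.485] w 0.0328 gf 61.4 jt6 0.085
```

>>> apply_moves --pt "0 0 0.2 0 0 0 20" --pt "0 0 0.2 0 0 0 20" --pt "0 0 0.2 0 0 0 20"

```text
clock: 14.5
tool_pos: [0.5332, -0.054, 0.2427]
tool_rot: [0.001, 0.516, 0.856, 0.0]
ft_force: [4.2, -0.1, 5.6]
gripper_width: 0.0326
gripper_force: 61.4
```

```bash
python3 st.py
```

```text
t 14.5 pos [ 0.5332 -0.054   0.2427] yaw_x 117.82 z [ 0.0018 -0.0011 -1.    ] q [-2.37e-01  3.04e-01 -1.05e-01  1.16e+00 -1.00e-03  8.48e-01]
F [ 4.17 -0.1   5.65] T [ 0.013 -1.016  0.44 ] w 0.0326 gf 61.4 jt6 0.094
```

>>> apply_moves --pt "0 0 0.2 0 0 0 20" --pt "0 0 0.2 0 0 0 20"

```text
clock: 14.75
tool_pos: [0.5331, -0.054, 0.2427]
tool_rot: [0.001, 0.54, 0.842, 0.0]
ft_force: [3.5, 0.3, 6.3]
gripper_width: 0.0327
gripper_force: 61.3
```

```bash
python3 st.py
```

```text
t 14.75 pos [ 0.5331 -0.054   0.2427] yaw_x 114.62 z [ 0.0017 -0.0011 -1.    ] q [-2.37e-01  3.04e-01 -1.05e-01  1.16e+00 -1.00e-03  9.04e-01]
F [3.47 0.32 6.27] T [-0.008 -0.972  0.49 ] w 0.0327 gf 61.3 jt6 0.101
```

Noise, no fall yet; continue.

>>> apply_moves --pt "0 0 0.2 0 0 0 20" --pt "0 0 0.2 0 0 0 20" --pt "0 0 0.2 0 0 0 20"

```text
clock: 15.12
tool_pos: [0.533, -0.0541, 0.2427]
tool_rot: [0.001, 0.575, 0.818, -0.0]
ft_force: [2.7, -0.5, 6.1]
gripper_width: 0.0329
gripper_force: 61.3
```

```bash
python3 st.py
```

```text
t 15.125 pos [ 0.533  -0.0541  0.2427] yaw_x 109.82 z [ 0.0016 -0.0012 -1.    ] q [-2.37e-01  3.04e-01 -1.05e-01  1.16e+00 -1.00e-03  9.88e-01]
F [ 2.74 -0.53  6.08] T [-0.041 -0.864  0.475] w 0.0329 gf 61.3 jt6 0.11
```

>>> apply_moves --pt "0 0 0.2 0 0 0 20" --pt "0 0 0.2 0 0 0 20" --pt "0 0 0.2 0 0 0 20"

```text
clock: 15.5
tool_pos: [0.533, -0.0541, 0.2427]
tool_rot: [0.001, 0.609, 0.793, -0.0]
ft_force: [2.9, -0.2, 5.7]
gripper_width: 0.0325
gripper_force: 61.3
```

```bash
python3 st.py
```

```text
t 15.5 pos [ 0.533  -0.0541  0.2427] yaw_x 105.02 z [ 0.0014 -0.0012 -1.    ] q [-2.370e-01  3.040e-01 -1.050e-01  1.160e+00 -1.000e-03  1.072e+00]
F [ 2.9  -0.2   5.71] T [-0.075 -0.839  0.548] w 0.0325 gf 61.3 jt6 0.117
```

>>> apply_moves --pt "0 0 0.2 0 0 0 20" --pt "0 0 0.2 0 0 0 20" --pt "0 0 0.2 0 0 0 20"

```text
clock: 15.88
tool_pos: [0.5329, -0.0541, 0.2427]
tool_rot: [0.001, 0.641, 0.767, -0.0]
ft_force: [2.9, -0.3, 5.8]
gripper_width: 0.0328
gripper_force: 61.3
```

```bash
python3 st.py
```

```text
t 15.875 pos [ 0.5329 -0.0541  0.2427] yaw_x 100.22 z [ 0.0014 -0.0013 -1.    ] q [-2.370e-01  3.040e-01 -1.050e-01  1.161e+00 -1.000e-03  1.155e+00]
F [ 2.91 -0.29  5.77] T [-0.139 -0.767  0.439] w 0.0328 gf 61.3 jt6 0.128
```

>>> apply_moves --pt "0 0 0.2 0 0 0 20" --pt "0 0 0.2 0 0 0 20" --pt "0 0 0.2 0 0 0 20"

```text
clock: 16.25
tool_pos: [0.5329, -0.0541, 0.2427]
tool_rot: [0.001, 0.673, 0.74, -0.0]
ft_force: [2.4, -0.7, 6.4]
gripper_width: 0.0325
gripper_force: 61.3
```

```bash
python3 st.py
```

```text
t 16.25 pos [ 0.5329 -0.0541  0.2427] yaw_x 95.42 z [ 0.0012 -0.0013 -1.    ] q [-2.370e-01  3.040e-01 -1.050e-01  1.161e+00 -1.000e-03  1.239e+00]
F [ 2.41 -0.71  6.38] T [-0.182 -0.643  0.474] w 0.0325 gf 61.3 jt6 0.131
```

>>> apply_moves --pt "0 0 0.2 0 0 0 20" --pt "0 0 0.2 0 0 0 20" --pt "0 0 0.2 0 0 0 20"

```text
clock: 16.62
tool_pos: [0.5328, -0.0541, 0.2427]
tool_rot: [0.001, 0.703, 0.711, -0.0]
ft_force: [2.1, -1.0, 6.7]
gripper_width: 0.0324
gripper_force: 61.3
```

```bash
python3 st.py
```

```text
t 16.625 pos [ 0.5328 -0.0541  0.2427] yaw_x 90.61 z [ 0.0011 -0.0013 -1.    ] q [-2.370e-01  3.040e-01 -1.050e-01  1.161e+00 -1.000e-03  1.323e+00]
F [ 2.12 -0.97  6.75] T [-0.186 -0.561  0.478] w 0.0324 gf 61.3 jt6 0.074
```

>>> apply_moves --pt "0 0 0.2 0 0 0 20" --pt "0 0 0.15 0 0 0 20"

```text
clock: 16.88
tool_pos: [0.5327, -0.0541, 0.2427]
tool_rot: [0.001, 0.72, 0.694, -0.0]
ft_force: [1.9, -1.1, 7.1]
gripper_width: 0.0328
gripper_force: 61.4
```

```bash
python3 st.py
```

```text
t 16.875 pos [ 0.5327 -0.0541  0.2427] yaw_x 87.82 z [ 0.001  -0.0013 -1.    ] q [-2.370e-01  3.040e-01 -1.050e-01  1.161e+00 -1.000e-03  1.372e+00]
F [ 1.91 -1.08  7.1 ] T [-0.151 -0.562  0.428] w 0.0328 gf 61.4 jt6 0.168
```

>>> apply_moves --pt "0 0 0 0 0 0 20" --pt "0 0 0 0 0 0 20"

```text
clock: 17.12
tool_pos: [0.5327, -0.0541, 0.2427]
tool_rot: [0.001, 0.72, 0.694, -0.0]
ft_force: [2.8, -0.5, 7.9]
gripper_width: 0.0329
gripper_force: 61.4
```

```bash
python3 st.py; python3 - <<'E'
from h import *
v=[]
for _ in range(8):
    ctrl.capture("top"); o=ctrl.get_obs(); v.append((o["ft_torque"][2],o["joint_torque"][5]))
print(np.round(v,3).tolist(),np.mean(v,0),np.std(v,0))
E
```

```text
t 17.125 pos [ 0.5327 -0.0541  0.2427] yaw_x 87.86 z [ 9.0e-04 -1.3e-03 -1.0e+00] q [-2.370e-01  3.040e-01 -1.050e-01  1.161e+00 -1.000e-03  1.371e+00]
F [ 2.75 -0.5   7.93] T [-0.171 -0.571  0.41 ] w 0.0329 gf 61.4 jt6 0.395
[[0.39, 0.391], [0.345, 0.39], [0.4, 0.39], [0.37, 0.39], [0.396, 0.39], [0.379, 0.39], [0.441, 0.39], [0.402, 0.39]] [0.39058162 0.3902087 ] [0.02597923 0.00038483]
```

>>> apply_moves --pt "0 0 0.1 0 0 0 20" --pt "0 0 0.1 0 0 0 20" --pt "0 0 0 0 0 0 20" --pt "0 0 0 0 0 0 20"

```text
clock: 18.02
tool_pos: [0.5327, -0.0542, 0.2427]
tool_rot: [0.001, 0.73, 0.684, -0.0]
ft_force: [1.7, -0.2, 7.6]
gripper_width: 0.0326
gripper_force: 61.5
```

```bash
python3 st.py; python3 - <<'E'
from h import *
v=[]
for _ in range(3):
    ctrl.capture("top"); o=ctrl.get_obs(); v.append((o["ft_torque"][2],o["joint_torque"][5]))
print(np.mean(v,0))
E
```

```text
t 18.025 pos [ 0.5327 -0.0542  0.2427] yaw_x 86.25 z [ 0.001  -0.0014 -1.    ] q [-2.370e-01  3.040e-01 -1.050e-01  1.161e+00 -1.000e-03  1.399e+00]
F [ 1.71 -0.19  7.59] T [-0.182 -0.452  0.395] w 0.0326 gf 61.5 jt6 0.37
[0.35141109 0.3665487 ]
```

>>> apply_moves --pt "0 0 -0.2 0 0 0 20" --pt "0 0 -0.25 0 0 0 20" --pt "0 0 -0.25 0 0 0 20" --pt "0 0 -0.25 0 0 0 20" --pt "0 0 -0.25 0 0 0 20"

```text
clock: 18.8
tool_pos: [0.5329, -0.0541, 0.2427]
tool_rot: [0.001, 0.67, 0.743, -0.0]
ft_force: [3.0, 0.4, 6.9]
gripper_width: 0.0327
gripper_force: 61.6
```

>>> apply_moves --pt "0 0 -0.25 0 0 0 20" --pt "0 0 -0.25 0 0 0 20" --pt "0 0 -0.2 0 0 0 20" --pt "0 0 0 0 0 0 20"

```text
clock: 19.3
tool_pos: [0.5328, -0.0542, 0.2427]
tool_rot: [0.001, 0.633, 0.774, -0.0]
ft_force: [2.4, -0.4, 6.4]
gripper_width: 0.0326
gripper_force: 61.5
```

```bash
python3 st.py
```

```text
t 19.3 pos [ 0.5328 -0.0542  0.2427] yaw_x 101.45 z [ 0.0011 -0.0013 -1.    ] q [-2.370e-01  3.040e-01 -1.050e-01  1.161e+00 -1.000e-03  1.134e+00]
F [ 2.43 -0.39  6.43] T [-0.174 -0.643 -0.019] w 0.0326 gf 61.5 jt6 -0.166
```

>>> apply_moves --pt "0 0 0 0 0 -0.1 20" --pt "0 0 0 0 0 -0.15 20" --pt "0 0 0 0 0 -0.3 20" --pt "0 0 0 0 0 -0.4 20" --pt "0 0 0 0 0 -0.4 20"

```text
clock: 19.92
tool_pos: [0.5322, -0.0536, 0.2834]
tool_rot: [-0.0, 0.633, 0.774, -0.0]
ft_force: [1.3, -0.3, -2.4]
gripper_width: 0.0327
gripper_force: 60.7
```

>>> apply_moves --pt "0 0 -0.9 0 0 0 20" --pt "0 0 -0.95 0 0 0 20" --pt "0 0 -0.95 0 0 0 20" --pt "0 0 -0.95 0 0 0 20" --pt "0 0 -0.95 0 0 0 20"

```text
clock: 20.55
tool_pos: [0.5324, -0.0536, 0.2831]
tool_rot: [0.0, 0.347, 0.938, -0.0]
ft_force: [-0.8, 0.3, -3.5]
gripper_width: 0.0328
gripper_force: 60.7
```

>>> apply_moves --pt "0 0 -0.95 0 0 0 20" --pt "0 0 -0.95 0 0 0 20" --pt "0 0 0 0 0 0 20" --pt "0 0 0 0 0 0 20"

```text
clock: 21.05
tool_pos: [0.5325, -0.0536, 0.2828]
tool_rot: [0.0, 0.224, 0.975, -0.0]
ft_force: [-0.7, -0.5, -2.5]
gripper_width: 0.0324
gripper_force: 60.7
```

```bash
python3 st.py; python3 - <<'E'
from h import *
o=ctrl.get_obs();q=o["tool_rot"];M=R.from_quat(np.r_[q[1:],q[0]]).as_matrix()
print(M.T@(np.array([.4686,.2589,o["tool_pos"][2]])-o["tool_pos"])/.03)
c=ctrl.capture("side")
a=cv2.resize(c["img"][120:220,235:335],(600,600),interpolation=cv2.INTER_CUBIC)
cv2.imwrite("pics/after.png",a[:,:,::-1])
E
```

```text
t 21.05 pos [ 0.5325 -0.0536  0.2828] yaw_x 154.12 z [ 2.e-04 -1.e-04 -1.e+00] q [-0.237  0.288 -0.022  1.261 -0.     0.215]
F [-0.67 -0.47 -2.53] T [-0.044  0.02   0.019] w 0.0324 gf 60.7 jt6 -0.048
[ 6.46263898e+00  8.44348805e+00 -1.10537241e-03]
```

View pics/after.png

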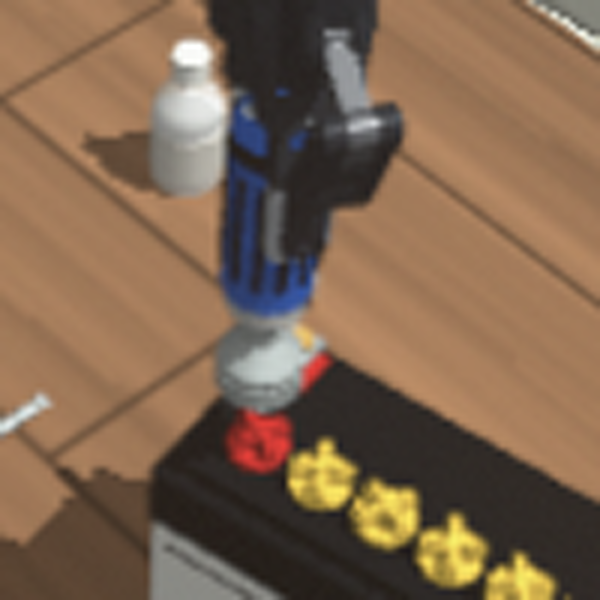

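>>> apply_moves --pt "0 0 0 0.72 0.94 0 20" --pt "0 0 0 0.72 0.94 0 20" --pt "0 0 0 0.72 0.94 0 20" --pt "0 0 0 0.72 0.94 0 20" --pt "0 0 0 0.72 0.94 0 20"

```text
clock: 21.72
tool_pos: [0.496, 0.1214, 0.2826]
tool_rot: [0.0, 0.223, 0.975, 0.0]
ft_force: [0.0, 0.2, -2.7]
gripper_width: 0.0328
gripper_force: 60.8
```

>>> apply_moves --pt "0 0 0 0.72 0.94 0 20" --pt "0 0 0 0.72 0.94 0 20" --pt "0 0 0 0.72 0.94 0 20" --pt "0 0 0 0.7 0.92 0 20" --pt "0 0 0 0 0 0 20"

```text
clock: 22.35
tool_pos: [0.4671, 0.2604, 0.2824]
tool_rot: [-0.0, 0.222, 0.975, 0.0]
ft_force: [0.3, -1.5, -2.5]
gripper_width: 0.0325
gripper_force: 60.9
```

>>> apply_moves --pt "0 0 0 0 0 1 20" --pt "0 0 0 0 0 1 20" --pt "0 0 0 0 0 1 20" --pt "0 0 0 0 0 1 20" --pt "0 0 0 0 0 0 20"

```text
clock: 22.98
tool_pos: [0.4664, 0.2573, 0.1608]
tool_rot: [-0.002, 0.223, 0.975, -0.001]
ft_force: [0.1, 0.2, -2.5]
gripper_width: 0.0327
gripper_force: 60.9
```

```bash
python3 st.py; python3 - <<'E'
from h import *
c=ctrl.capture("side")
a=cv2.resize(c["img"][120:190,145:235],(720,560),interpolation=cv2.INTER_CUBIC)
cv2.imwrite("pics/well.png",a[:,:,::-1])
E
```

```text
t 22.975 pos [0.4664 0.2573 0.1608] yaw_x 154.19 z [-0.0039 -0.0018 -1.    ] q [ 0.367  0.359 -0.249  0.967 -0.     0.817]
F [ 0.14  0.15 -2.45] T [-0.018  0.056  0.017] w 0.0327 gf 60.9 jt6 0.004
```

View pics/well.png

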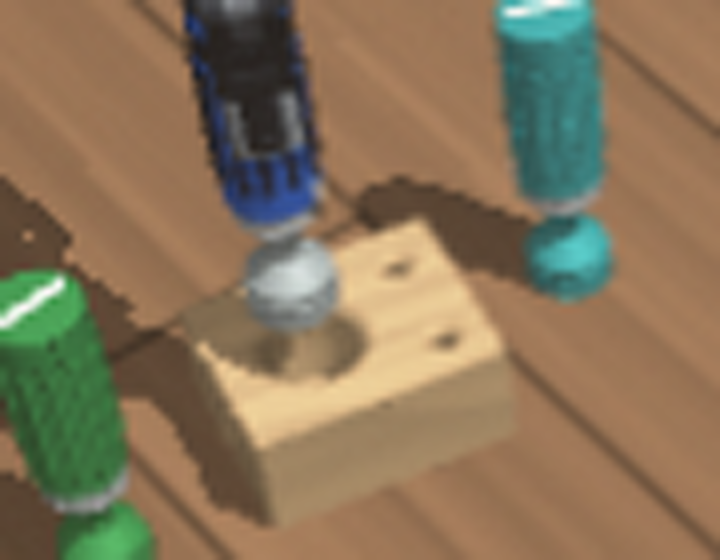

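>>> apply_moves --pt "0 0 0 0 0 0.3 20" --pt "0 0 0 0 0 0 20" --pt "0 0 0 0 0 0 20"

```text
clock: 23.4
tool_pos: [0.468, 0.2587, 0.154]
tool_rot: [0.0, 0.223, 0.975, 0.0]
ft_force: [0.1, 0.2, -3.2]
gripper_width: 0.033
gripper_force: 60.9
```

```bash
python3 st.py; python3 - <<'E'
from h import *
o=ctrl.get_obs();q=o["tool_rot"];M=R.from_quat(np.r_[q[1:],q[0]]).as_matrix()
print(M.T@(np.array([.4687,.2590,.0945])-o["tool_pos"])/.03)
E
```

```text
t 23.4 pos [0.468  0.2587 0.154 ] yaw_x 154.28 z [ 8.e-04  2.e-04 -1.e+00] q [ 0.368  0.364 -0.26   0.946 -0.     0.817]
F [ 0.14  0.16 -3.19] T [-0.031  0.054  0.034] w 0.033 gf 60.9 jt6 0.001
[-0.01424665  0.0183621   1.98290192]
```

>>> apply_moves --pt "0 0 0 -0.02 0.01 0.2 20" --pt "0 0 0 0 0 0.3 20" --pt "0 0 0 0 0 0.3 20" --pt "0 0 0 0 0 0.3 20" --pt "0 0 0 0 0 0 20"

```text
clock: 24.02
tool_pos: [0.4678, 0.2583, 0.1195]
tool_rot: [-0.001, 0.223, 0.975, -0.0]
ft_force: [-0.1, -0.0, -1.5]
gripper_width: 0.0327
gripper_force: 60.9
```

>>> apply_moves --pt "0 0 0 0 0 0.3 20" --pt "0 0 0 0 0 0.3 20" --pt "0 0 0 0 0 0.15 20" --pt "0 0 0 0 0 0 20"

```text
clock: 24.52
tool_pos: [0.4681, 0.2585, 0.0975]
tool_rot: [-0.0, 0.223, 0.975, -0.0]
ft_force: [0.1, 0.1, -2.2]
gripper_width: 0.0325
gripper_force: 60.9
```

>>> apply_moves --pt "0 0 0 0 0 0.08 20" --pt "0 0 0 0 0 0 20" --pt "0 0 0 0 0 0 20"

```text
clock: 24.9
tool_pos: [0.4685, 0.2586, 0.0957]
tool_rot: [0.0, 0.223, 0.975, 0.0]
ft_force: [0.1, 0.2, -3.1]
gripper_width: 0.0327
gripper_force: 60.9
```

>>> apply_moves --pt "0 0 0 0 0 0.03 20" --pt "0 0 0 0 0 0 20"

```text
clock: 25.15
tool_pos: [0.4686, 0.2587, 0.0948]
tool_rot: [0.0, 0.223, 0.975, 0.0]
ft_force: [-0.6, 0.7, -0.6]
gripper_width: 0.0329
gripper_force: 61.4
```

>>> apply_moves --pt "0 0 0 0 0 0.01 36" --pt "0 0 0 0 0 0 45" --pt "0 0 0 0 0 0 70" --pt "0 0 0 0 0 0 85" --pt "0 0 0 0 0 0 85"

```text
clock: 25.78
tool_pos: [0.4684, 0.2586, 0.0944]
tool_rot: [0.0, 0.223, 0.975, 0.0]
ft_force: [-0.0, 0.2, -0.3]
gripper_width: 0.0847
gripper_force: 0.0
```

>>> apply_moves --pt "0 0 0 0 0 -0.3 85" --pt "0 0 0 0 0 -0.8 85" --pt "0 0 0 0 0 -1 85" --pt "0 0 0 0 0 -1 85" --pt "0 0 0 0 0 -1 85"

```text
clock: 26.4
tool_pos: [0.4684, 0.2586, 0.219]
tool_rot: [0.0, 0.223, 0.975, 0.0]
ft_force: [0.1, -0.9, 0.0]
gripper_width: 0.0853
gripper_force: 0.0
```

>>> apply_moves --pt "0 0 0 0.9 0.3 -0.5 85" --pt "0 0 0 0.9 0.3 0 85" --pt "0 0 0 0.9 0.3 0 85" --pt "0 0 0 0.9 0.3 0 85" --pt "0 0 0 0 0 0 85"

```text
clock: 27.02
tool_pos: [0.3856, 0.3388, 0.2331]
tool_rot: [0.0, 0.221, 0.975, 0.0]
ft_force: [0.1, 0.2, 0.3]
gripper_width: 0.0851
gripper_force: 0.0
```

```bash
python3 st.py; python3 - <<'E'
from h import *
s=ctrl.capture("side");t=ctrl.capture("top")
for c,r in((s,(160,120,205,145)),(t,(150,205,169,245))):
    for b in blobs(c,(108,120,40),(130,255,255),r): print(b,plane(c,b[0],.139))
def crop(c,x,y): return cv2.resize(c["img"][y:y+70,x:x+50],(400,560),interpolation=cv2.INTER_CUBIC)
cv2.imwrite("pics/end.png",np.hstack([crop(s,160,120),crop(t,145,190)])[:,:,::-1])
E
```

```text
t 27.025 pos [0.3856 0.3388 0.2331] yaw_x 154.42 z [ 3.e-04  5.e-04 -1.e+00] q [ 0.578  0.267 -0.181  1.122  0.     1.025]
F [0.13 0.18 0.3 ] T [-0.032  0.004  0.022] w 0.0851 gf 0.0 jt6 0.4
(array([178.38, 139.58]), [173, 135, 12, 9, 65]) [0.4670787  0.25730789 0.139     ]
(array([161.7 , 225.01]), [156, 219, 12, 13, 94]) [0.46715731 0.25760448 0.139     ]
```

View pics/end.png

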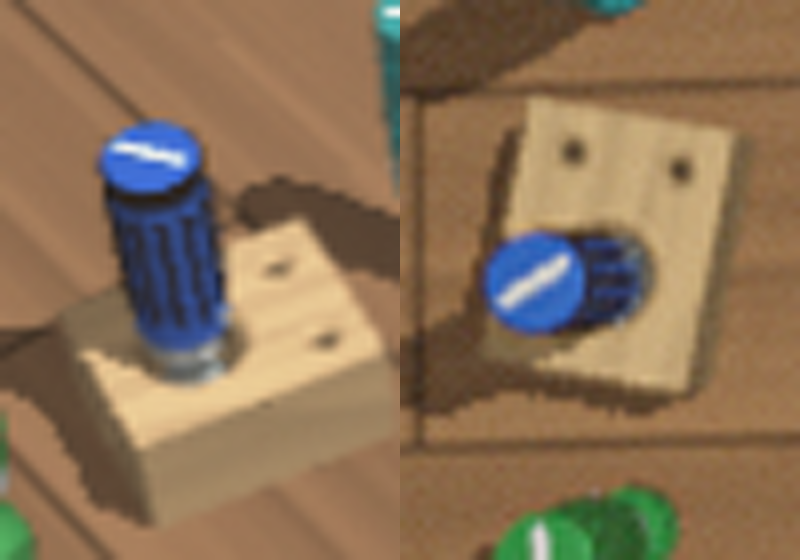

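Driver stands upright in the well, with both views agreeing on a 0.139 m top at (0.467, 0.2575) and the gripper clear.

```bash
python3 -c "
from bench import ctrl
print(ctrl.finish_job())"
```

```text
the job is handed in; nothing more can be done
None
```

The job is handed in: I seated the driver on the red plug, turned it slowly to the click and stopped short of forcing it (about 0.16 rad handle turn by torque, limit 0.25). It stands upright at full depth in its well, released, with nothing else deliberately touched; about 27 s of the 72 s was used, and the handover returned no verdict.

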